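# Clamp a press mandrel in the V-block and bring the loupe over its nose

## Robot

A 6-joint arm with a two-finger parallel gripper is mounted at the origin on a cart in front of the work surface, level with it; the furniture and walls round the work are solid. World frame = base frame: x ahead of the robot, y to its left, z up, the work surface at z = 0. Lengths are in m, angles in rad, forces in N, time in s.
With the tool pointing down it reaches from about 0.35 to 0.775 m from the base axis. Payload 7.3 kg.
Tool frame: the origin (TCP) lies on the mounting face of the last link; the fingertips stand 178 mm ahead of it and the grasp point (between the pads) lies 159 mm ahead of it (robot.grip_depth is the distance from the TCP to the grasp point, in m); z points along the fingers, y is the line along which they close (so a half turn about z gives the same grasp; the last joint's range is limited). The gripper opens to 92 mm and grips with 3 to 60 N. Pads are 19 mm wide; open, the fingers measure 130 mm over their backs; the gripper's body (75 mm by 190 mm) begins 47 mm behind the grasp point.
Start: joints at [1.176, 0.342, 1.524, -0, 1.275, -0.146], TCP at [0.129, 0.509, 0.405] pointing down, gripper open.
Joint ranges: [-2.53, 2.53], [-0.77, 2.02], [0.04, 2.7], [-1, 4.14], [0.28, 2.66], [-3.11, 3.11]. Speed limits (rad/s): [2.57, 2.57, 3.14, 3.14, 3.14, 3.14].

## Interface

Orientations are given as [roll, pitch, yaw] about the fixed x, y, z axes, in that order (R = Rz(yaw) Ry(pitch) Rx(roll)).
In Python, from cell import observe, cams, robot, models gives the robot as it stands.
- The arm moves only by the shell command python3 -m jog 'ROWS' [FORCE]. ROWS is JSON, a list of rows, each a list of 3 entries, a list of its own where there are three numbers: the shift along the tool's x, y, z each as a share of 0.4 m, from -1 to 1, then the turn about the tool's z as a share of pi rad, from -1 to 1, then the closure, from 0 (fully open) to 1 (shut). In form: [[[x, y, z], turn, jaw], ...]. A call has 1 to 12 rows; each row is the pose to reach, as a shift and turn from the pose commanded when the call began, along the tool's axes at that moment, turning the shorter way round; what a row does not reach only later rows make up. A row lasts 1/8 s, in which the tool goes at most 62.5 mm and 10.7 degrees, less where a joint would pass 70% of its speed; a pose out of reach is approached as far as the arm can. A call with a number of a shift or a turn outside -1 to 1 is refused whole. A call with a gripper value outside its range is refused whole. The fingers move at their own pace and stop on an object; FORCE is the grip in N (left out, the last holds). Time passes only in rows, so rows that repeat a pose let the fingers close. It gives the time, the measured TCP pose, the force, the opening and the grip force at its end, in the units of the state.
- observe(): the state, without advancing time (a new reading comes with each control period).
- cams.read_camera(name): name is "scene" or "top"; returns the picture (400x640x3 uint8, red, green, blue); there is no depth.
- cams.camera_model(name): a dict with "camera_matrix" (3x3 intrinsics, pixels), "pose" (4x4, takes a point from camera to world coordinates). Camera axes: x right, y down, z forward; pixel columns grow to the right and rows downward; lengths in m; the calibration is good to about 2 mm. A picture is of the moment at which its call begins. camera_model takes no time and is no camera call.
- robot.hand_in(): hands the job in; it is judged then, once.
Trained networks look in the newest picture that a camera, given by its name, has taken for a name from the list of things; names that differ only in an ending like _2 or _b are one class to them, and where a whole thing is asked for, a point or a joint stands for the part that bears it (a point fixed in the world has none). Each returns a list of dicts, best first, with "confidence" (0 to 1); they miss things now and then, are a little off and sometimes report something else, mostly with a low value. They report only what shows in the picture. A call takes as long as a camera call. They do not tell look-alikes from the thing itself.
- models.find_in(target, camera): "position" ([x, y, z] in m, in world coordinates, good to about 4 mm: the middle of the surface that is visible of it).
- models.pinpoint(target, camera): "position" ([x, y, z] in m, in world coordinates, good to about 4 mm: a listed point, or the origin of a listed thing).
The state is a dict: "time": time; "qpos": joint angles; "qvel": joint speeds; "joint_efforts": joint torques, N m; "tool_pos": TCP position; "tool_rot": TCP orientation; "contact_force": force on the tool from outside, world axes, zero at the start; "torque": the same for the moment, N m; "opening": finger opening in m; "grip_force": force on a finger pad.
Only numpy, scipy, OpenCV 4.12 (cv2) and the standard library are available. Lean on these libraries where they do the work, as an engineer would, in place of code of your own. Each camera call takes 0.05 s, during which the arm holds its last target. There are 200 camera calls.

## Task

Lift the sprung clamp bar of the V-block fixture and swing it well aside, then lay the tallest of the three standing steel mandrels in the V, bevelled nose outward and plain end home against the end stop. Swing the bar back and let it down onto the mandrel by hand so that it clamps it, never letting it snap down. Last, swing the loupe round until its lens is centred over the mandrel's nose; the other two mandrels stay standing where they are.

Things in the scene. Friction and masses are not known exactly. Their poses are not given: they have to be found in the camera images.
- fixture: Inspection fixture, fixed: dark steel plate 165 x 170 mm, top 16 mm high, with a steel V-block, end stop, clamp pedestal and loupe post. Origin on the bench under the V's axis, z up. The V runs along y, open at -y, stop at +y. Pedestal (35 mm thick, 70 mm high) at x +78, y +8 mm; loupe post (12 mm thick) at x +85, y -80 mm.
- v_end (a point): Middle of the stop's face, on the axis of a mandrel lying in the V: fixture x 0, y +35, height 58 mm; axes as the fixture's. The 90-degree V is 50 mm long (y -15 to +35), the V-block 28 mm wide and 47 mm high, so fingers that hold a mandrel pass it on both sides, down to 30 mm height. Stop plate 28 mm wide, 66 mm high. The lying mandrel's top is at 75 mm.
- clamp_bar: Clamp bar that turns on the pedestal's upright post. Origin in the middle of its black wing grip, on the post's axis, 108 mm high with the bar fully down; wing 44 mm long (x), 12 mm thick (y), 26 mm high; the bar's top is 20 mm below the origin. The bar reaches along its -x, over the V when its axes are parallel to the fixture's; from there it turns 1.62 rad clockwise seen from above.
- bar_foot (a point): Centre of the underside of the round black foot (18 mm) at the bar's tip, 78 mm from the post's axis, 41 mm below the bar's origin. A cross pin locks the turn: the bar turns only when lifted over 20 mm. More than 0.5 rad aside it rests on the pedestal's collar and stays up, 20 mm lifted. Back within 0.15 rad of the V the pin meets its notch and the spring draws it down.
- clamp_post (a joint): Lift of the bar and its post in m: 0 fully down (no mandrel), 0.008 down on the mandrel, 0.020 resting on the collar, 0.028 at its upper stop. Spring and weight pull down with 9 N when down, 13 N when lifted. Let go, it snaps down: over 0.5 m/s is a snap, which a drop of 3 mm does not reach.
- tall_mandrel: The tallest mandrel, turned steel, 66 mm high, 34 mm thick, about 0.4 kg, standing. Origin in the middle of its plain end (underside), z along its axis to the bevelled, narrower nose.
- nose (a point): Middle of the tall mandrel's nose face, 66 mm along its z.
- broad_mandrel: Bystander: broad mandrel, 52 mm high, 40 mm thick, standing. Origin at the middle of its underside.
- short_mandrel: Bystander: short mandrel, 34 mm high, 36 mm thick, standing. Origin at the middle of its underside.
- loupe_arm (a joint): Angle in rad of the loupe's arm about its upright post, held by friction (0.1 N m); it stays where it is left. 0: lens over the nose of a mandrel that is home against the stop. It starts swung out, near 2.1; it grows anticlockwise seen from above, so it is swung back clockwise. There is no stop at 0.
- loupe_knob (a point): Middle of the upright round black knob (12 mm thick, 24 mm high, free all round) on the loupe's arm, 60 mm from the post's axis, 131 mm above the bench; the arm's top is 20 mm below this point.
- lens (a point): Centre of the loupe's round lens (51 mm over its rim), 98 mm from the post's axis, 109 mm above the bench.
Not all that is in view belongs to the job. What is shaped like the tall_mandrel but blue is not meant.

How it is judged:
On the way, in this order (a step that is already met when the one before it is completed fails the run):
1. the clamp bar is lifted and swung aside, clear of the V (angle between the x axis of clamp_bar and the x axis of fixture, either way round above 0.8 rad and value of joint clamp_post above 0.017 m), for 0.2 s.
2. the tallest mandrel lies in the V, nose outward, home against the stop, with the bar still aside (x of tall_mandrel in the frame of fixture between -0.005 and 0.005 m and y of tall_mandrel in the frame of fixture between 0.032 and 0.038 m and z of tall_mandrel in the frame of fixture between 0.053 and 0.063 m and angle between the z axis of tall_mandrel and the y axis of fixture, either way round below 0.08 rad and y of nose in the frame of fixture below 0 m and angle between the x axis of clamp_bar and the x axis of fixture, either way round above 0.6 rad), for 0.2 s.
3. the bar is back over the V and down, pressing on the mandrel (x of tall_mandrel in the frame of fixture between -0.005 and 0.005 m and y of tall_mandrel in the frame of fixture between 0.032 and 0.038 m and z of tall_mandrel in the frame of fixture between 0.053 and 0.063 m and angle between the z axis of tall_mandrel and the y axis of fixture, either way round below 0.08 rad and y of nose in the frame of fixture below 0 m and value of joint clamp_post below 0.013 m and angle between the x axis of clamp_bar and the x axis of fixture, either way round below 0.3 rad and contact force between clamp_bar and tall_mandrel above 3 N), for 0.2 s.
4. the loupe's lens is over the mandrel's nose (horizontal distance between lens and nose below 0.012 m and velocity of joint loupe_arm between -0.05 and 0.05 rad/s), for 0.2 s.
At the end, for the whole second after the job is handed in: The tall mandrel lies at rest in the V (5 mm, 0.08 rad), nose outward, plain end within 3 mm of the stop; the bar is down across it and presses with over 3 N; the lens centre is within 12 mm (in plan) of the nose; the other mandrels stand within 20 mm of their places (all of step 3 and all of step 4 and linear speed of tall_mandrel below 0.01 m/s and angle between each of broad_mandrel, short_mandrel's own z axis and vertical below 0.1 rad and distance of each of broad_mandrel, short_mandrel from where it was at the start of the episode below 0.02 m); the robot touches nothing.
It fails at once if the clamp bar snaps down, faster than 0.5 m/s (velocity of joint clamp_post below -0.5 m/s).
It fails at once if another mandrel is tipped or shifted by more than 20 mm (angle between any of broad_mandrel, short_mandrel's own z axis and vertical above 0.25 rad or distance of any of broad_mandrel, short_mandrel from where it was at the start of the episode above 0.02 m).
It also fails if it takes over 72 s, if anything falls off the work surface, if the arm or the gripper's body presses on something with over 40 N, if the wrist force passes 120 N, or if a joint passes its speed limit or range.

## Working session

There is one attempt and no reset: what is moved stays moved. The work goes in short steps, Python scripts to look and compute and a shell command to move; the robot and the scene stay as the last step left them, time stands still between calls to the robot, and variables do not carry over. Pictures are saved under pics/ and viewed, at most 10 in all, crops included, and the job is handed in when it is done.

```bash
ls; mkdir -p pics
python3 - <<'E'
from cell import observe,cams,robot,models
import cv2,numpy as np
for c in("scene","top"):
    im=cams.read_camera(c);cv2.imwrite(f"pics/{c}0.png",im[:,:,::-1]);m=cams.camera_model(c)
    print(c,np.round(m["camera_matrix"],1).tolist(),np.round(m["pose"],3).tolist())
    for t in("fixture","v_end","clamp_bar","bar_foot","tall_mandrel","nose","broad_mandrel","short_mandrel","loupe_knob","lens"):
        print(t,[(np.round(d["position"],3).tolist(),round(d["confidence"],2)) for d in models.pinpoint(t,c)][:4])
s=observe();print(s["tool_pos"],s["tool_rot"],s["time"],s["opening"])
E
```

```text
pics
scene [[405.8, 0.0, 333.2], [0.0, 405.8, 197.7], [0.0, 0.0, 1.0]] [[0.773, -0.363, 0.521, 0.044], [-0.634, -0.424, 0.646, -0.676], [-0.013, -0.83, -0.558, 0.609], [0.0, 0.0, 0.0, 1.0]]
fixture [([0.509, 0.042, -0.004], 0.63)]
v_end [([0.507, 0.077, 0.055], 0.89)]
clamp_bar [([0.587, 0.045, 0.108], 0.72)]
bar_foot [([0.502, 0.054, 0.068], 0.6)]
tall_mandrel [([0.602, -0.234, -0.001], 0.59), ([0.601, -0.351, -0.001], 0.57)]
nose [([0.604, -0.23, 0.066], 0.96), ([0.608, -0.349, 0.064], 0.91), ([0.409, -0.284, 0.004], 0.51)]
broad_mandrel [([0.504, -0.283, 0.004], 0.58)]
short_mandrel [([0.412, -0.288, -0.001], 0.63)]
loupe_knob [([0.579, -0.101, 0.131], 0.96)]
lens [([0.502, 0.057, 0.067], 0.28)]
top [[506.7, 0.0, 318.7], [0.0, 506.7, 205.7], [0.0, 0.0, 1.0]] [[0.029, -0.995, 0.091, 0.406], [-0.999, -0.031, -0.02, -0.074], [0.023, -0.091, -0.996, 1.244], [0.0, 0.0, 0.0, 1.0]]
fixture [([0.504, 0.045, -0.003], 0.65)]
v_end [([0.508, 0.078, 0.055], 0.83)]
clamp_bar [([0.584, 0.043, 0.107], 0.59)]
bar_foot [([0.506, 0.048, 0.067], 0.82), ([0.412, -0.288, 0.0], 0.51)]
tall_mandrel [([0.608, -0.352, 0.001], 0.78), ([0.603, -0.236, -0.0], 0.59)]
nose [([0.605, -0.232, 0.069], 0.73), ([0.604, -0.349, 0.07], 0.51)]
broad_mandrel [([0.505, -0.286, -0.003], 0.61)]
short_mandrel [([0.408, -0.289, 0.0], 0.67)]
loupe_knob [([0.582, -0.103, 0.134], 0.85)]
lens [([0.582, -0.144, 0.106], 0.84)]
[0.12925664 0.5088439  0.40472804] [3.14154382e+00 8.31278438e-06 2.89280033e+00] 1.1 0.09207992525880823
```

Run:
```python
import cv2,numpy as np
a=cv2.imread("pics/scene0.png");b=cv2.imread("pics/top0.png")
cv2.imwrite("pics/s_big.png",cv2.resize(a,(800,500)));
cv2.imwrite("pics/t_crop.png",cv2.resize(b[60:320,200:520],(738,600),interpolation=3))
```

```text
(no output)
```

View pics/s_big.png

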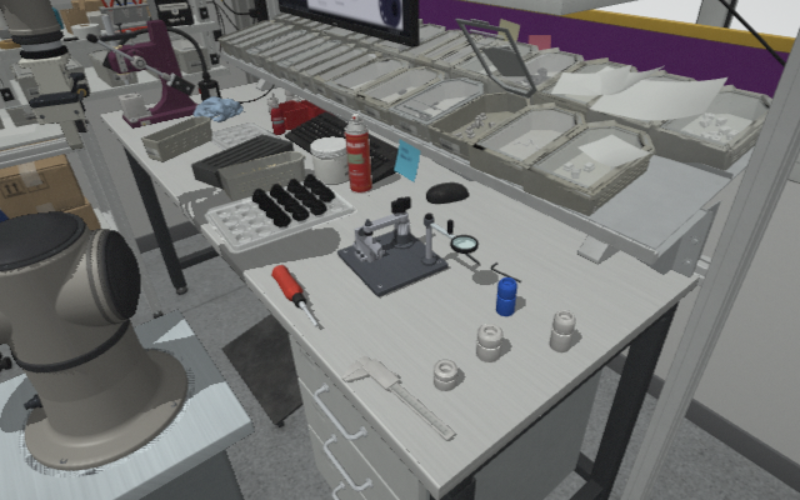

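View pics/t_crop.png

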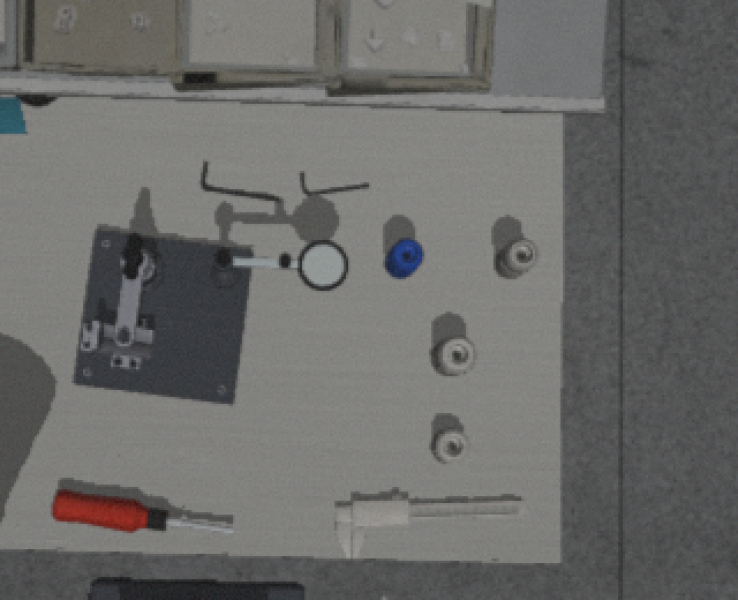

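Candidates for the tallest mandrel (s_big pixels):
- Blue one (507,297): excluded, wrong colour.
- Broad mandrel (489,342): bystander.
- Short mandrel (446,375): bystander.
- Tall steel one (563,332): my choice, at about world (0.605,-0.350). Its top-view crop pixel is (520,256).

Next is one close crop to check that choice, and the fixture pose.

```bash
cat > h.py <<'E'
from cell import observe,cams,robot,models
import cv2,numpy as np
def ray(c,uv,z):
    m=cams.camera_model(c);P=np.array(m["pose"]);K=np.array(m["camera_matrix"])
    d=P[:3,:3]@np.linalg.inv(K)@np.array([*uv,1.]);o=P[:3,3];return o+d*(z-o[2])/d[2]
def px(c,p):
    m=cams.camera_model(c);P=np.array(m["pose"]);K=np.array(m["camera_matrix"])
    q=K@(P[:3,:3].T@(np.array(p)-P[:3,3]));return q[:2]/q[2]
def st():
    s=observe();p=s["tool_pos"];print("t %.2f grasp %s yaw %.3f open %.4f grip %.1f F %s q %s"%(s["time"],np.round([p[0],p[1],p[2]-robot.grip_depth],4),s["tool_rot"][2],s["opening"],s["grip_force"],np.round(s["contact_force"],1),np.round(s["qpos"],2)));return s
def to(xy,z,yaw):
    """row numbers for grasp point at xy,z with yaw, from current pose"""
    s=observe();p=s["tool_pos"];y=s["tool_rot"][2];d=np.array([*xy,z+robot.grip_depth])-p
    t=(np.cos(y)*d[0]+np.sin(y)*d[1],np.sin(y)*d[0]-np.cos(y)*d[1],-d[2])
    dy=(y-yaw+np.pi)%(2*np.pi)-np.pi
    return np.round(np.array(t)/.4,4).tolist(),round(dy/np.pi,4)
E
python3 - <<'E'
from h import *
from scipy.optimize import least_squares
F={"fixture":(0,0),"v_end":(0,.035),"clamp_bar":(.078,.008),"bar_foot":(0,.008)}
obs=[];res={}
for k in range(3):
  for c in("scene","top"):
    im=cams.read_camera(c)
    for t in list(F)+["loupe_knob","lens"]:
        r=models.pinpoint(t,c)
        if r:
            res.setdefault(t,[]).append(r[0]["position"])
    for r in models.pinpoint("nose",c):
        if abs(r["position"][1]+.35)<.03: res.setdefault("nose",[]).append(r["position"])
for t in res: res[t]=np.median(res[t],0);print(t,np.round(res[t],4))
# plate yaw from top
im=cams.read_camera("top")
hsv=cv2.cvtColor(im,cv2.COLOR_RGB2HSV);u,v=px("top",(.52,.03,.016)).astype(int)
m=((hsv[...,2]<85)).astype(np.uint8);roi=np.zeros_like(m);roi[v-50:v+55,u-60:u+60]=1;m*=roi
m=cv2.morphologyEx(m,cv2.MORPH_OPEN,np.ones((3,3)));n,l,s,_=cv2.connectedComponentsWithStats(m);i=1+np.argmax(s[1:,4])
pts=np.argwhere(l==i)[:,::-1];W=np.array([ray("top",p,.016)[:2] for p in pts],np.float32)
r=cv2.minAreaRect(W);print("plate",r,len(W))
def f(a,o):
    c,s_=np.cos(a[2]),np.sin(a[2]);return np.concatenate([np.array([c*F[t][0]-s_*F[t][1]+a[0],s_*F[t][0]+c*F[t][1]+a[1]])-res[t][:2] for t in F])
a=least_squares(f,[.5,.04,0],args=(0,)).x;print("fix fit",a,np.round(f(a,0),4))
vis=cv2.cvtColor(im,cv2.COLOR_RGB2BGR);vis[l==i]=vis[l==i]//2+np.array([0,100,0],np.uint8)
top=cv2.resize(vis[v-70:v+70,u-80:u+80],(640,560),interpolation=2)
cv2.imwrite("pics/fx.png",top)
im=cams.read_camera("scene");u,v=px("scene",(.605,-.35,.03)).astype(int)
cv2.imwrite("pics/cr.png",cv2.resize(im[v-70:v+60,u-120:u+60,::-1],(720,520),interpolation=2));print(px("scene",(.605,-.35,0)),px("scene",(.605,-.35,.066)),u,v)
E
```

```text
fixture [ 0.5064  0.0439 -0.0026]
v_end [0.5068 0.0776 0.0575]
clamp_bar [0.5841 0.0426 0.1088]
bar_foot [0.5054 0.0519 0.0659]
loupe_knob [ 0.5794 -0.1054  0.1312]
lens [ 0.5822 -0.1424  0.1075]
nose [ 0.6027 -0.3502  0.0632]Traceback (most recent call last):
  File "<stdin>", line 20, in <module>
  File "h.py", line 4, in ray
    m=cams.camera_model(c);P=np.array(m["pose"]);K=np.array(m["camera_matrix"])
ValueError: time passes only in moves, steps and waits
```

```bash
python3 - <<'E'
s=open("h.py").read()
s=s.replace("def ray","import functools\nM=functools.lru_cache(None)(cams.camera_model)\ndef ray").replace("m=cams.camera_model(c)","m=M(c)")
open("h.py","w").write(s)
E
python3 - <<'E'
from h import *
from scipy.optimize import least_squares
F={"fixture":(0,0),"v_end":(0,.035),"clamp_bar":(.078,.008),"bar_foot":(0,.008)}
res={"fixture":[.5064,.0439],"v_end":[.5068,.0776],"clamp_bar":[.5841,.0426],"bar_foot":[.5054,.0519]}
im=cams.read_camera("top")
hsv=cv2.cvtColor(im,cv2.COLOR_RGB2HSV);u,v=px("top",(.52,.03,.016)).astype(int)
m=((hsv[...,2]<85)).astype(np.uint8);roi=np.zeros_like(m);roi[v-50:v+55,u-60:u+60]=1;m*=roi
m=cv2.morphologyEx(m,cv2.MORPH_OPEN,np.ones((3,3)));n,l,s,_=cv2.connectedComponentsWithStats(m);i=1+np.argmax(s[1:,4])
pts=np.argwhere(l==i)[:,::-1];W=np.array([ray("top",p,.016)[:2] for p in pts],np.float32)
r=cv2.minAreaRect(W);print("plate",r,len(W))
def f(a):
    c,s_=np.cos(a[2]),np.sin(a[2]);return np.concatenate([np.array([c*F[t][0]-s_*F[t][1]+a[0],s_*F[t][0]+c*F[t][1]+a[1]])-res[t] for t in F])
a=least_squares(f,[.5,.04,0]).x;print("fix fit",a,np.round(f(a),4))
vis=cv2.cvtColor(im,cv2.COLOR_RGB2BGR);vis[l==i]=vis[l==i]//2+np.array([0,100,0],np.uint8)
A=cv2.resize(vis[v-70:v+70,u-80:u+80],(480,420),interpolation=2)
im=cams.read_camera("scene");u,v=px("scene",(.605,-.35,.03)).astype(int)
B=cv2.resize(im[v-60:v+45,max(u-100,0):u-20,::-1][:, :],(10,420))
B=cv2.resize(im[v-60:v+45,u-55:u+25,::-1],(320,420),interpolation=2)
cv2.imwrite("pics/fx.png",np.hstack([A,B]))
print([np.round((px("scene",(.604,-.35,z))-(u-55,v-60))*4+(480,0)) for z in(0,.066)],observe()["time"])
E
```

```text
plate ((0.5392701625823975, 0.018093958497047424), (0.1689625382423401, 0.1710597723722458), 84.28410339355469) 4111
fix fit [ 0.50499049  0.04327789 -0.10084348] [-0.0014 -0.0006  0.0017  0.0005 -0.0007  0.0008  0.0004 -0.0007]
[array([693., 287.]), array([712., 191.])] 3.65
```

View pics/fx.png

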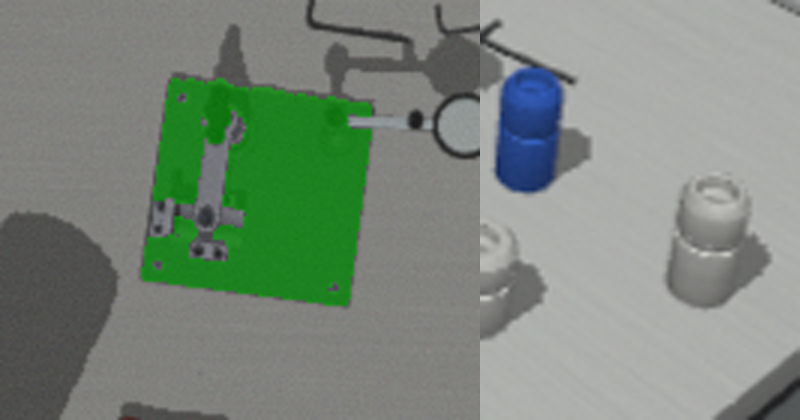

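The crop shows the steel tall mandrel at (708,240), with a bevelled nose and a groove, next to the blue look-alike at (530,130). The fixture pose agrees from two sources: (0.505, 0.043) from the fit, with yaw -0.100 from the plate outline. Next I go over the wing.

```bash
python3 -c "
from h import *
st();print(to((.584,.043),.20,3.0416),robot.grip_depth)"
```

```text
t 3.65 grasp [0.1293 0.5088 0.2455] yaw 2.893 open 0.0919 grip 0.0 F [ 0.3 -0.1  0.2] q [ 1.18  0.34  1.52 -0.    1.28 -0.15]
([-1.3886, -0.8488, 0.1138], np.float64(-0.0474)) 0.1592
```

```bash
python3 -m jog '[[[-0.9,-0.55,0],-0.02,0.4],[[-0.9,-0.55,0],-0.02,0.4],[[-0.9,-0.55,0],-0.02,0.4],[[-0.9,-0.55,0],-0.02,0.4],[[-0.9,-0.55,0],-0.02,0.4],[[-0.9,-0.55,0],-0.02,0.4],[[-0.9,-0.55,0],-0.02,0.4],[[-0.9,-0.55,0],-0.02,0.4]]' 20; python3 -c "
from h import *
st();print(to((.584,.043),.18,3.0416))"
```

```text
time: 4.65
tool_pos: [0.4258, 0.2049, 0.4046]
tool_rot: [-3.141, 0.001, 2.951]
contact_force: [-1.0, -0.1, -0.1]
opening: 0.0551
grip_force: 0.0
t 4.65 grasp [0.4258 0.2049 0.2454] yaw 2.951 open 0.0551 grip 0.0 F [-1.  -0.1 -0.1] q [ 0.29  0.25  1.66 -0.    1.23 -1.09]
([-0.465, -0.3224, 0.1635], np.float64(-0.0289))
```

```bash
python3 -m jog '[[[-0.465,-0.322,0.1],-0.029,0.5],[[-0.465,-0.322,0.1],-0.029,0.5],[[-0.465,-0.322,0.1],-0.029,0.5],[[-0.465,-0.322,0.1],-0.029,0.5],[[-0.465,-0.322,0.1],-0.029,0.5],[[-0.465,-0.322,0.1],-0.029,0.5]]'
python3 - <<'E'
from h import *
st();print(to((.584,.043),.113,3.0416))
im=cams.read_camera("scene");u,v=px("scene",(.57,.03,.15)).astype(int)
cv2.imwrite("pics/w1.png",cv2.resize(im[v-75:v+75,u-100:u+100,::-1],(800,600),interpolation=2))
E
```

```text
time: 5.4
tool_pos: [0.5824, 0.0472, 0.3646]
tool_rot: [3.141, -0.001, 3.047]
contact_force: [-0.1, -0.5, -0.5]
opening: 0.0458
grip_force: 0.0
t 5.40 grasp [0.5824 0.0472 0.2054] yaw 3.047 open 0.0458 grip 0.0 F [-0.1 -0.5 -0.5] q [-0.05  0.48  1.42  0.    1.24 -1.53]
([-0.005, -0.0101, 0.2311], np.float64(0.0019))
```

View pics/w1.png

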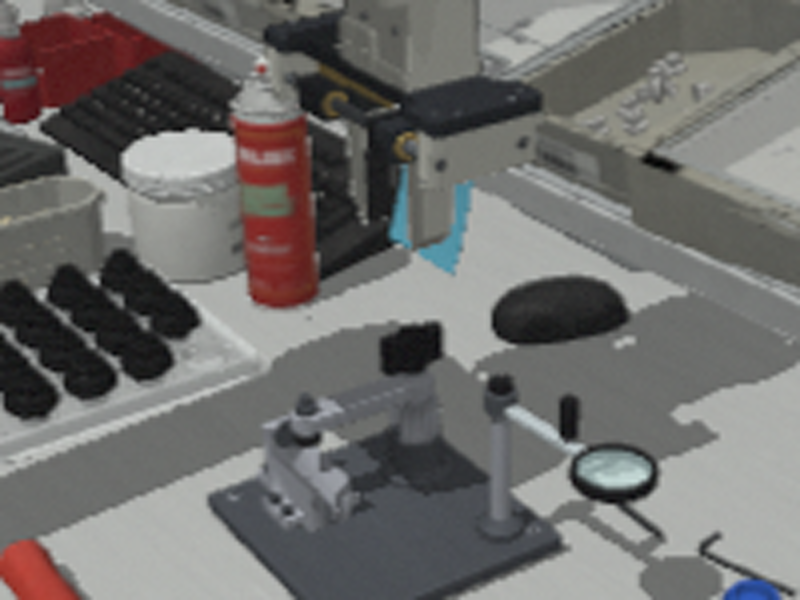

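The picture shows the open gripper above the fixture, with the wing at (410,345). The body is wide along the closing line, so it matters near the wing. I'll go down onto the wing.

```bash
python3 -m jog '[[[-0.005,-0.01,0.12],0.002,0.5],[[-0.005,-0.01,0.18],0.002,0.5],[[-0.005,-0.01,0.231],0.002,0.5],[[-0.005,-0.01,0.231],0.002,0.5],[[-0.005,-0.01,0.231],0.002,1],[[-0.005,-0.01,0.231],0.002,1],[[-0.005,-0.01,0.231],0.002,1],[[-0.005,-0.01,0.231],0.002,1]]' 45; python3 -c "
from h import *
st()"
```

```text
time: 6.45
tool_pos: [0.5847, 0.0423, 0.2729]
tool_rot: [3.14, 0.001, 3.04]
contact_force: [0.2, 3.6, 1.9]
opening: 0.0131
grip_force: 45.0
t 6.45 grasp [0.5847 0.0423 0.1137] yaw 3.040 open 0.0131 grip 45.0 F [0.2 3.6 1.9] q [-0.06  0.58  1.52  0.    1.04 -1.53]
```

```bash
python3 -m jog '[[[0,0,-0.03],0,1],[[0,0,-0.061],0,1],[[0,0,-0.061],0,1],[[0,0,-0.061],0.25,1],[[0,0,-0.061],0.25,1],[[0,0,-0.061],0.25,1],[[0,0,-0.061],0.25,1],[[0,0,-0.061],0.49,1],[[0,0,-0.061],0.49,1],[[0,0,-0.061],0.49,1],[[0,0,-0.061],0.49,1],[[0,0,-0.061],0.49,1]]'; python3 -c "
from h import *
st()"
```

```text
time: 7.95
tool_pos: [0.584, 0.0414, 0.2946]
tool_rot: [-3.137, 0.001, 1.498]
contact_force: [1.5, -0.3, -12.4]
opening: 0.0128
grip_force: 45.0
t 7.95 grasp [0.584  0.0414 0.1354] yaw 1.498 open 0.0128 grip 45.0 F [  1.5  -0.3 -12.4] q [-0.06  0.56  1.5  -0.    1.09  0.01]
```

```bash
python3 -m jog '[[[0,0,0.006],0,1],[[0,0,0.01],0,1],[[0,0,0.01],0,1]]'; python3 -m jog '[[[0,0,0],0,0.8],[[0,0,0],0,0.5],[[0,0,0],0,0.5],[[0,0,-0.1],0,0.5],[[0,0,-0.2],0,0.5],[[0,0,-0.2],0,0.5]]'
python3 - <<'E'
from h import *
st()
cams.read_camera("top");cams.read_camera("scene")
for c in("top","scene"):
  for t in("clamp_bar","bar_foot"):print(c,t,[np.round(r["position"],3).tolist() for r in models.pinpoint(t,c)[:2]])
print(to((.603,-.35),.20,1.47))
E
```

```text
time: 8.32
tool_pos: [0.5839, 0.0415, 0.2927]
tool_rot: [-3.139, 0.001, 1.502]
contact_force: [-3.8, -3.1, -2.9]
opening: 0.0129
grip_force: 45.0
time: 9.07
tool_pos: [0.5854, 0.042, 0.3768]
tool_rot: [3.133, -0.0, 1.501]
contact_force: [0.7, 0.5, 0.0]
opening: 0.0459
grip_force: 0.0
t 9.07 grasp [0.5854 0.042  0.2176] yaw 1.501 open 0.0459 grip 0.0 F [0.7 0.5 0. ] q [-0.06  0.48  1.39  0.    1.26  0.01]
top clamp_bar []
top bar_foot []
scene clamp_bar [[0.585, 0.043, 0.13]]
scene bar_foot [[0.584, 0.124, 0.087]]
([-0.974, 0.1145, 0.0308], np.float64(0.0099))
```

```bash
python3 -m jog '[[[-0.97,0.11,0],0.01,0.3],[[-0.97,0.11,0],0.01,0.3],[[-0.97,0.11,0],0.01,0.3],[[-0.97,0.11,0],0.01,0.3],[[-0.97,0.11,0],0.01,0.3],[[-0.97,0.11,0],0.01,0.3],[[-0.97,0.11,0],0.01,0.3],[[-0.97,0.11,0],0.01,0.3]]'
python3 - <<'E'
from h import *
cams.read_camera("scene")
r=[np.round(r["position"],4).tolist() for r in models.pinpoint("nose","scene")];print(r)
st();print(to((.603,-.351),.049,1.471))
E
```

```text
time: 10.38
tool_pos: [0.6012, -0.349, 0.3713]
tool_rot: [-3.14, -0.001, 1.468]
contact_force: [-0.6, -0.4, -0.5]
opening: 0.0644
grip_force: 0.0
[[0.6066, -0.3501, 0.0653], [0.6022, -0.231, 0.0685]]
t 10.47 grasp [ 0.6017 -0.3468  0.2131] yaw 1.471 open 0.0641 grip 0.0 F [-0.6 -0.4 -0.3] q [-0.63  0.69  1.03  0.    1.43 -0.53]
([-0.01, 0.0042, 0.4102], np.float64(-0.0001))
```

```bash
python3 -m jog '[[[-0.01,0.006,0.15],0,0.3],[[-0.01,0.006,0.3],0,0.3],[[-0.01,0.006,0.35],0,0.3],[[-0.01,0.006,0.41],0,0.3],[[-0.01,0.006,0.41],0,0.3],[[-0.01,0.006,0.41],0,0.9],[[-0.01,0.006,0.41],0,0.9],[[-0.01,0.006,0.41],0,0.9],[[-0.01,0.006,0.41],0,0.9]]' 40
python3 - <<'E'
from h import *
st();print(to((.44,-.12),.15,1.471))
E
```

```text
time: 11.6
tool_pos: [0.6038, -0.3527, 0.2098]
tool_rot: [3.139, 0.001, 1.47]
contact_force: [1.2, 0.1, 3.1]
opening: 0.0328
grip_force: 39.9
t 11.60 grasp [ 0.6038 -0.3527  0.0506] yaw 1.470 open 0.0328 grip 39.9 F [1.2 0.1 3.1] q [-0.64  0.84  1.2   0.    1.1  -0.54]
([0.5373, -0.4662, -0.2486], np.float64(-0.0005))
```

```bash
python3 -m jog '[[[0,0,-0.12],0,0.9],[[0,0,-0.25],0,0.9],[[0.537,-0.466,-0.25],0,0.9],[[0.537,-0.466,-0.25],0,0.9],[[0.537,-0.466,-0.25],0,0.9],[[0.537,-0.466,-0.25],0,0.9],[[0.537,-0.466,-0.25],0,0.9],[[0.537,-0.466,-0.15],0,0.9],[[0.537,-0.466,-0.05],0,0.9],[[0.537,-0.466,-0.01],0,0.9],[[0.537,-0.466,-0.01],0,0.9]]'
python3 - <<'E'
from h import *
st();print(to((.44,-.12),.0506,1.471))
im=cams.read_camera("scene");u,v=px("scene",(.44,-.12,.05)).astype(int)
cv2.imwrite("pics/w2.png",cv2.resize(im[v-75:v+75,u-100:u+100,::-1],(800,600),interpolation=2))
E
```

```text
time: 12.98
tool_pos: [0.4393, -0.1199, 0.2117]
tool_rot: [-3.139, -0.001, 1.469]
contact_force: [-0.3, 0.7, -2.7]
opening: 0.0331
grip_force: 39.9
t 12.97 grasp [ 0.4393 -0.1199  0.0525] yaw 1.469 open 0.0331 grip 39.9 F [-0.3  0.7 -2.7] q [-0.44  0.49  1.94  0.    0.71 -0.33]
([-0.0001, 0.0019, 0.0048], np.float64(-0.0005))
```

View pics/w2.png

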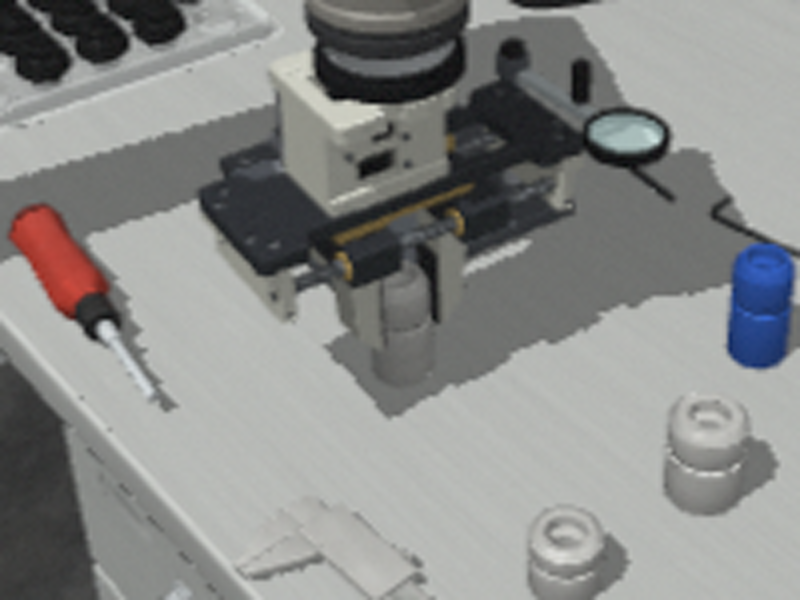

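```bash
python3 -m jog '[[[0,0,0.007],0,0.9],[[0,0,0.007],0,0.9]]'; python3 -m jog '[[[0,0,0],0,0.9],[[0,0,0],0,0.9],[[-0.015,0,0],0,0.9],[[-0.03,0,0],0,0.9],[[-0.045,0,0],0,0.9],[[-0.06,0,0],0,0.9],[[-0.06,0,0],0,0.9]]' 4;python3 - <<'E'
from h import *
st()
im=cams.read_camera("scene");u,v=px("scene",(.44,-.12,.05)).astype(int)
cv2.imwrite("pics/w3.png",cv2.resize(im[v-40:v+50,u-60:u+60,::-1],(640,480),interpolation=2))
E
```

```text
time: 13.28
tool_pos: [0.4397, -0.12, 0.2104]
tool_rot: [3.141, 0.0, 1.47]
contact_force: [-0.7, -0.4, -3.0]
opening: 0.0329
grip_force: 39.9
time: 14.15
tool_pos: [0.4372, -0.1444, 0.2099]
tool_rot: [3.141, -0.0, 1.469]
contact_force: [0.6, -0.7, -2.4]
opening: 0.0332
grip_force: 4.0
t 14.15 grasp [ 0.4372 -0.1444  0.0507] yaw 1.469 open 0.0332 grip 4.0 F [ 0.6 -0.7 -2.4] q [-0.49  0.5   1.93  0.    0.71 -0.38]
```

View pics/w3.png

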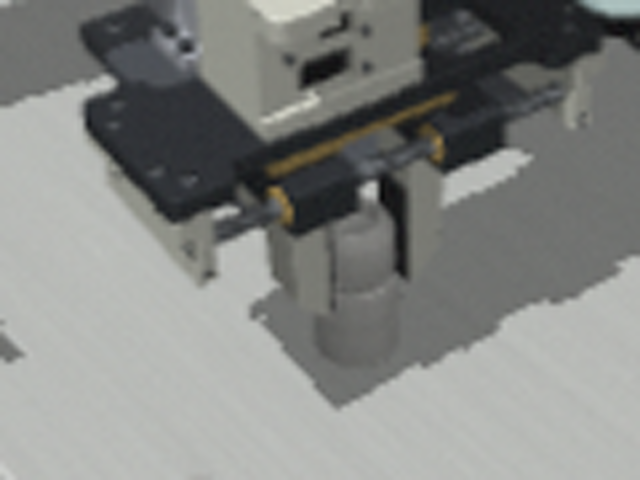

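The mandrel still stands upright in the pads at about (360,290). It slid along the bench instead of tipping. I'll press it down a little first, then pull.

```bash
python3 -m jog '[[[0,0,0.008],0,0.9],[[0,0,0.014],0,0.9],[[0,0,0.014],0,0.9]]' 3; python3 -m jog '[[[-0.015,0,0],0,0.9],[[-0.03,0,0],0,0.9],[[-0.045,0,0],0,0.9],[[-0.06,0,0],0,0.9],[[-0.075,0,0],0,0.9],[[-0.09,0,0],0,0.9],[[-0.09,0,0],0,0.9]]' 3;python3 - <<'E'
from h import *
st()
im=cams.read_camera("scene");u,v=px("scene",(.44,-.18,.05)).astype(int)
cv2.imwrite("pics/w4.png",cv2.resize(im[v-40:v+50,u-60:u+60,::-1],(640,480),interpolation=2))
E
```

```text
time: 14.58
tool_pos: [0.4374, -0.1438, 0.2043]
tool_rot: [3.141, 0.0, 1.47]
contact_force: [-0.1, -0.9, 1.6]
opening: 0.0334
grip_force: 3.0
time: 15.45
tool_pos: [0.4335, -0.1801, 0.2041]
tool_rot: [-3.141, -0.0, 1.469]
contact_force: [0.3, -0.3, -2.1]
opening: 0.0332
grip_force: 3.0
t 15.45 grasp [ 0.4335 -0.1801  0.0449] yaw 1.469 open 0.0332 grip 3.0 F [ 0.3 -0.3 -2.1] q [-0.56  0.52  1.91 -0.    0.71 -0.46]
```

View pics/w4.png

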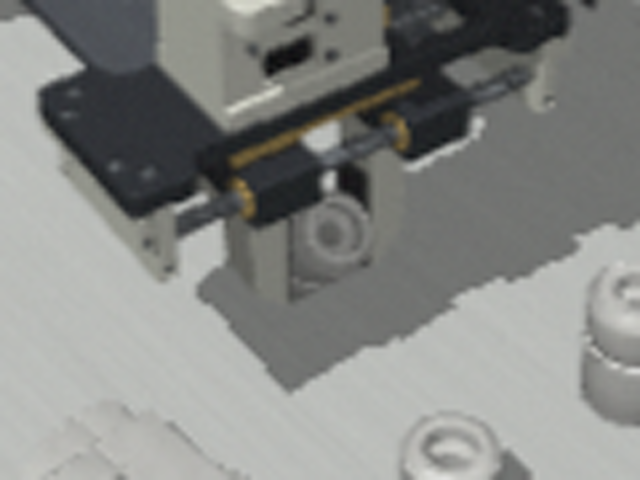

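The mandrel has tipped. Its nose ring now faces the camera at (333,232), held on the light grip with the plain end on the bench. I'll follow it down until it lies flat.

```bash
python3 -m jog '[[[-0.01,0,0.02],0,0.9],[[-0.02,0,0.035],0,0.9],[[-0.03,0,0.048],0,0.9],[[-0.035,0,0.057],0,0.9],[[-0.035,0,0.057],0,0.9]]' 3;python3 - <<'E'
from h import *
st()
E
```

```text
time: 16.12
tool_pos: [0.4321, -0.1935, 0.181]
tool_rot: [-3.141, -0.001, 1.47]
contact_force: [1.5, -0.3, -3.5]
opening: 0.0332
grip_force: 3.0
t 16.12 grasp [ 0.4321 -0.1935  0.0218] yaw 1.470 open 0.0332 grip 3.0 F [ 1.5 -0.3 -3.5] q [-0.58  0.57  1.92  0.    0.66 -0.48]
```

```bash
python3 -m jog '[[[0,0,0],0,0.55],[[0,0,0],0,0.55],[[0,0,0],0,0.55],[[0,0,0],0,0.55]]' 3;python3 - <<'E'
from h import *
st();
for c in("scene","top"):
  im=cams.read_camera(c)
  for t in("nose","tall_mandrel"):print(c,t,[(np.round(r["position"],3).tolist(),round(r["confidence"],2)) for r in models.pinpoint(t,c)])
  if c=="scene":
    u,v=px("scene",(.44,-.18,.05)).astype(int)
    cv2.imwrite("pics/w5.png",cv2.resize(im[v-40:v+50,u-60:u+60,::-1],(640,480),interpolation=2))
E
```

```text
time: 16.62
tool_pos: [0.4323, -0.1936, 0.1816]
tool_rot: [3.141, 0.0, 1.47]
contact_force: [0.3, 0.4, -0.1]
opening: 0.0412
grip_force: 0.0
t 16.62 grasp [ 0.4323 -0.1936  0.0224] yaw 1.470 open 0.0412 grip 0.0 F [ 0.3  0.4 -0.1] q [-0.58  0.57  1.92  0.    0.66 -0.48]
scene nose [([0.429, -0.228, 0.014], 0.86), ([0.602, -0.232, 0.069], 0.62)]
scene tall_mandrel [([0.604, -0.233, 0.001], 0.76), ([0.432, -0.157, 0.018], 0.6)]
top nose [([0.602, -0.231, 0.07], 0.58)]
top tall_mandrel [([0.608, -0.237, -0.001], 0.6)]
```

View pics/w5.png

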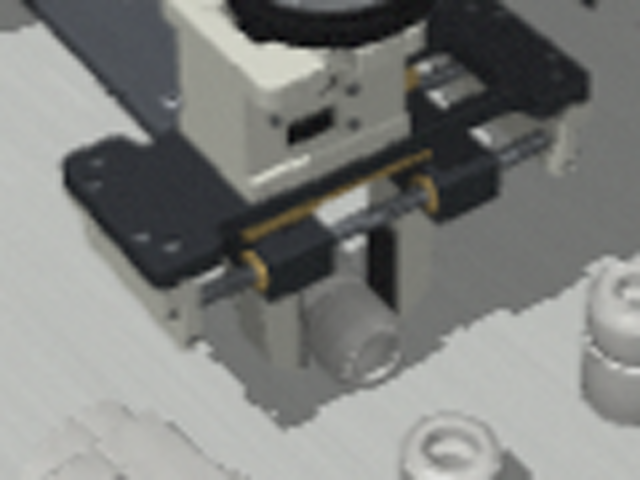

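The mandrel lies flat with its nose at (375,355), and the grip is centred along its length. I'll regrasp it near the fingertips so the gripper body stays above the raised wing (top at about 141 mm), then carry it over the V.

```bash
python3 -m jog '[[[0,0,-0.024],0,0.55],[[0,0,-0.024],0,0.55],[[0,0,-0.024],0,0.9],[[0,0,-0.024],0,0.9],[[0,0,-0.024],0,0.9],[[0,0,-0.15],0,0.9],[[0,0,-0.28],0,0.9],[[0,0,-0.36],0,0.9],[[0,0,-0.36],0,0.9]]' 50;python3 - <<'E'
from h import *
st();
print(to((.5046,.0393),.155,1.471))
for c in("scene",):
  im=cams.read_camera(c)
  for t in("nose","tall_mandrel"):print(c,t,[(np.round(r["position"],3).tolist(),round(r["confidence"],2)) for r in models.pinpoint(t,c)])
E
```

```text
time: 18.05
tool_pos: [0.4325, -0.1938, 0.327]
tool_rot: [3.138, 0.002, 1.47]
contact_force: [0.3, -0.1, -3.4]
opening: 0.0325
grip_force: 50.0
t 18.05 grasp [ 0.4325 -0.1938  0.1678] yaw 1.470 open 0.0325 grip 50.0 F [ 0.3 -0.1 -3.4] q [-0.58  0.33  1.78  0.    1.03 -0.48]
([0.5979, 0.1204, 0.0319], np.float64(-0.0004))
scene nose [([0.43, -0.226, 0.152], 0.68), ([0.603, -0.232, 0.068], 0.67)]
scene tall_mandrel [([0.434, -0.16, 0.152], 0.91), ([0.601, -0.233, -0.003], 0.79)]
```

```bash
python3 -m jog '[[[0.598,0.12,0],0,0.9],[[0.598,0.12,0],0,0.9],[[0.598,0.12,0],0,0.9],[[0.598,0.12,0],0,0.9],[[0.598,0.12,0],0,0.9],[[0.598,0.12,0],0,0.9],[[0.598,0.12,0.03],0,0.9]]';python3 - <<'E'
from h import *
st();
print(to((.5046,.0393),.097,1.471))
for c in("scene","top"):
  im=cams.read_camera(c)
  for t in("nose","tall_mandrel","v_end"):print(c,t,[(np.round(r["position"],3).tolist(),round(r["confidence"],2)) for r in models.pinpoint(t,c)[:2]])
E
```

```text
time: 19.08
tool_pos: [0.5041, 0.0385, 0.313]
tool_rot: [3.141, 0.0, 1.468]
contact_force: [-0.2, -0.2, -3.3]
opening: 0.0323
grip_force: 50.0
t 19.07 grasp [0.5041 0.0385 0.1538] yaw 1.468 open 0.0323 grip 50.0 F [-0.2 -0.2 -3.3] q [-0.08  0.4   1.71 -0.    1.03  0.03]
([0.0022, 0.001, 0.1419], np.float64(-0.0009))
scene nose [([0.603, -0.232, 0.068], 0.94), ([0.505, 0.007, 0.138], 0.57)]
scene tall_mandrel [([0.604, -0.234, -0.003], 0.97), ([0.504, 0.072, 0.138], 0.7)]
scene v_end [([0.507, 0.08, 0.06], 0.66), ([0.588, 0.122, 0.087], 0.16)]
top nose [([0.605, -0.232, 0.068], 0.46)]
top tall_mandrel [([0.603, -0.237, 0.0], 0.72)]
top v_end []
```

```bash
python3 -m jog '[[[0.002,0.002,0.06],0,0.9],[[0.002,0.002,0.11],0,0.9],[[0.002,0.002,0.142],0,0.9],[[0.002,0.002,0.142],0,0.9]]';python3 - <<'E'
from h import *
st();
im=cams.read_camera("scene");u,v=px("scene",(.53,.03,.1)).astype(int)
cv2.imwrite("pics/w6.png",cv2.resize(im[v-50:v+55,u-70:u+70,::-1],(800,600),interpolation=2))
E
```

```text
time: 19.98
tool_pos: [0.5049, 0.0402, 0.2562]
tool_rot: [-3.14, -0.0, 1.47]
contact_force: [0.3, 1.2, -3.2]
opening: 0.0323
grip_force: 50.0
t 19.98 grasp [0.5049 0.0402 0.097 ] yaw 1.470 open 0.0323 grip 50.0 F [ 0.3  1.2 -3.2] q [-0.07  0.48  1.77  0.    0.89  0.03]
```

View pics/w6.png

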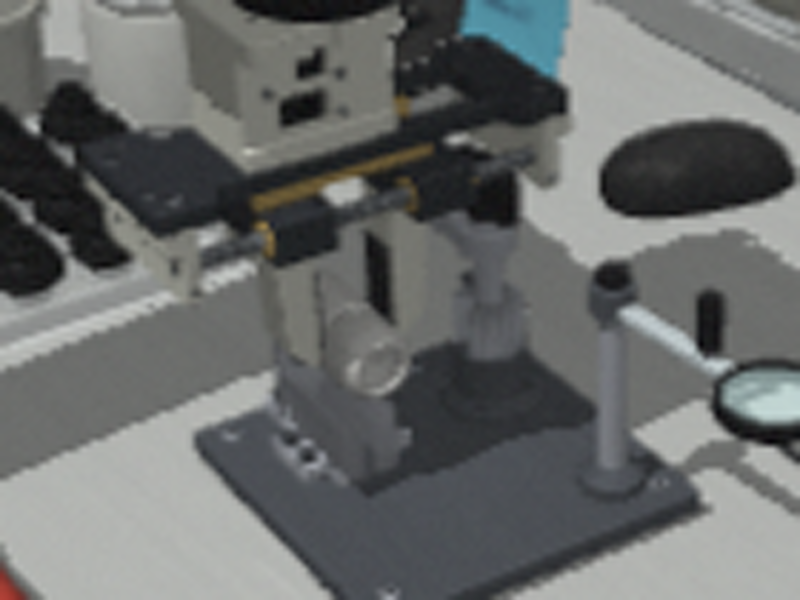

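The mandrel is held level above the V at (370,350), and the wing at (490,195) is just under the rail. I'll creep lower and watch the force.

```bash
python3 -m jog '[[[0,0,0.008],0,0.9],[[0,0,0.008],0,0.9]]' | grep -E "pos|force"; python3 -m jog '[[[0,0,0.006],0,0.9],[[0,0,0.006],0,0.9]]' | grep -E "pos|force"
```

```text
tool_pos: [0.5051, 0.0402, 0.2539]
contact_force: [0.2, -0.3, -2.1]
grip_force: 50.0
tool_pos: [0.5054, 0.0402, 0.2525]
contact_force: [-2.9, 0.7, 6.1]
grip_force: 50.0
```

```bash
python3 -m jog '[[[0,0,-0.006],0,0.9],[[0,0,-0.006],0,0.9]]' | grep -E "pos|force"; python3 -m jog '[[[0,0,0],0,0.5],[[0,0,0],0,0.5],[[0,0,0],0,0.5],[[0,0,-0.1],0,0.5],[[0,0,-0.2],0,0.5],[[0,0,-0.2],0,0.5]]' | grep -E "pos|force|time";python3 - <<'E'
from h import *
for c in("scene","top"):
  im=cams.read_camera(c)
  for t in("nose","tall_mandrel","clamp_bar"):print(c,t,[(np.round(r["position"],3).tolist(),round(r["confidence"],2)) for r in models.pinpoint(t,c)[:2]])
  if c=="scene":
    u,v=px("scene",(.53,.03,.1)).astype(int)
    cv2.imwrite("pics/w7.png",cv2.resize(im[v-50:v+55,u-70:u+70,::-1],(800,600),interpolation=2))
E
```

```text
tool_pos: [0.505, 0.0402, 0.2536]
contact_force: [-0.2, -0.4, -3.1]
grip_force: 50.0
time: 21.52
tool_pos: [0.5057, 0.0402, 0.3365]
contact_force: [-0.5, -0.5, -0.4]
grip_force: 0.0
scene nose [([0.601, -0.234, 0.067], 0.8), ([0.501, 0.012, 0.056], 0.55)]
scene tall_mandrel [([0.601, -0.233, -0.0], 0.94), ([0.505, 0.075, 0.058], 0.6)]
scene clamp_bar [([0.585, 0.043, 0.13], 0.71)]
top nose [([0.605, -0.231, 0.069], 0.71)]
top tall_mandrel [([0.606, -0.233, -0.0], 0.76)]
top clamp_bar [([0.414, -0.29, -0.002], 0.59)]
```

View pics/w7.png

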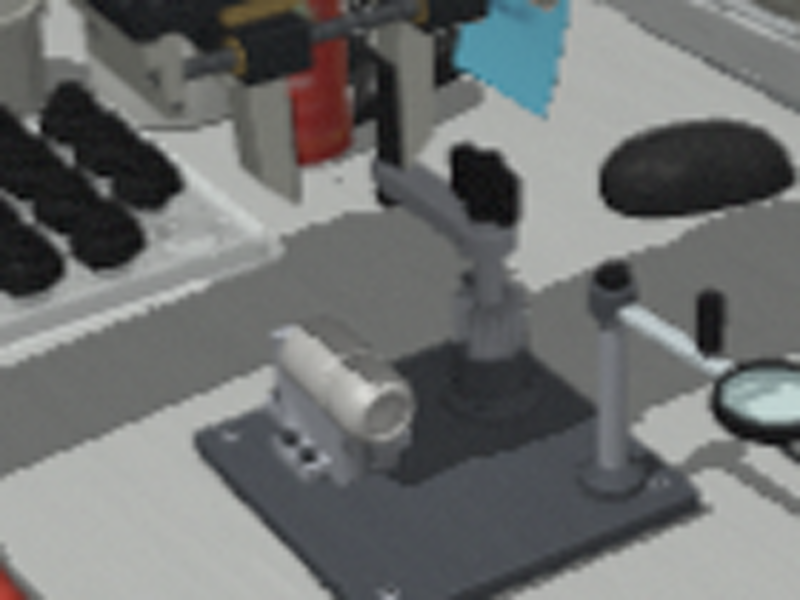

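The mandrel rests in the V at (345,385), nose outward, with its plain end a few mm short of the stop. Next I push it home with closed fingers, the gripper body turned along the V.

```bash
python3 - <<'E'
from h import *
st();print(to((.4984,-.0224),.155,3.0416))
E
python3 -m jog '[[[-0.07,0,0],-0.12,1],[[-0.14,-0.02,0],-0.25,1],[[-0.155,-0.02,0.0],-0.5,1],[[-0.155,-0.02,0.0],-0.5,1],[[-0.155,-0.02,0.0],-0.5,1],[[-0.155,-0.02,0.0],-0.5,1],[[-0.155,-0.02,0.0],-0.5,1],[[-0.155,-0.02,0.0],-0.5,1],[[-0.155,-0.02,0.0],-0.5,1],[[-0.155,-0.02,0.0],-0.5,1]]' 20;  python3 - <<'E'
from h import *
st();print(to((.4984,-.0224),.066,3.0416))
E
```

```text
t 21.93 grasp [0.5049 0.0402 0.1734] yaw 1.470 open 0.0458 grip 0.0 F [-0.8 -0.3  0. ] q [-0.07  0.38  1.68  0.    1.08  0.03]
([-0.1574, -0.0003, 0.0461], np.float64(-0.5004))
time: 23.18
tool_pos: [0.4908, -0.0207, 0.3331]
tool_rot: [3.141, -0.001, 3.04]
contact_force: [-0.2, -0.4, 0.2]
opening: 0.0006
grip_force: 0.0
t 23.18 grasp [ 0.4908 -0.0207  0.1739] yaw 3.040 open 0.0006 grip 0.0 F [-0.2 -0.4  0.2] q [-0.2   0.35  1.72  0.    1.07 -1.67]
([-0.0194, -0.0024, 0.2698], np.float64(-0.0006))
```

```bash
python3 -m jog '[[[-0.019,-0.006,0.1],0,1],[[-0.019,-0.006,0.2],0,1],[[-0.019,-0.006,0.27],0,1],[[-0.019,-0.006,0.27],0,1]]' | grep -E "pos|force"; python3 -m jog '[[[0,0.015,0],0,1],[[0,0.028,0],0,1],[[0,0.04,0],0,1],[[0,0.04,0],0,1]]'| grep -E "pos|force"
```

```text
tool_pos: [0.4974, -0.0237, 0.2237]
contact_force: [-0.2, 0.7, 0.2]
grip_force: 0.0
tool_pos: [0.4999, -0.0075, 0.2262]
contact_force: [-1.1, -1.3, 1.2]
grip_force: 0.0
```

```bash
for i in 1; do python3 -m jog '[[[0,0.008,0],0,1],[[0,0.008,0],0,1]]'| grep -E "pos|contact"; done; python3 -m jog '[[[0,0.008,0],0,1],[[0,0.008,0],0,1]]'| grep -E "pos|contact"
```

```text
tool_pos: [0.5002, -0.0051, 0.226]
contact_force: [-1.2, -5.2, 3.0]
tool_pos: [0.5005, -0.0041, 0.2261]
contact_force: [-2.9, -20.6, 4.3]
```

Contact is now stiff at 20 N with almost no travel, so the mandrel is home. I back off, check it, and go to the wing.

```bash
python3 -m jog '[[[0,-0.05,0],0,1],[[0,-0.05,-0.1],0,0.7],[[0,-0.05,-0.23],0,0.5],[[0,-0.05,-0.3],0,0.5],[[0,-0.05,-0.3],0,0.5]]' | grep pos
python3 - <<'E'
from h import *
cams.read_camera("scene")
for t in("nose","tall_mandrel","v_end"):print(t,[(np.round(r["position"],3).tolist(),round(r["confidence"],2)) for r in models.pinpoint(t,"scene")[:2]])
st();print(to((.5847,.042),.19,1.502))
E
```

```text
tool_pos: [0.4987, -0.0213, 0.3476]
nose [([0.602, -0.234, 0.066], 0.84), ([0.504, 0.012, 0.056], 0.8)]
tall_mandrel [([0.505, 0.079, 0.06], 0.63)]
v_end [([0.507, 0.079, 0.056], 0.97)]
t 25.50 grasp [ 0.4979 -0.0213  0.1849] yaw 3.040 open 0.0453 grip 0.0 F [-0.1 -0.8  0.2] q [-0.2   0.35  1.69  0.    1.1  -1.67]
([-0.1998, 0.1793, -0.0128], np.float64(0.4897))
```

```bash
python3 -m jog '[[[-0.2,0.179,-0.013],0.49,0.5],[[-0.2,0.179,-0.013],0.49,0.5],[[-0.2,0.179,-0.013],0.49,0.5],[[-0.2,0.179,-0.013],0.49,0.5],[[-0.2,0.179,-0.013],0.49,0.5],[[-0.2,0.179,-0.013],0.49,0.5],[[-0.2,0.179,-0.013],0.49,0.5],[[-0.2,0.179,-0.013],0.49,0.5],[[-0.2,0.179,-0.013],0.49,0.5],[[-0.2,0.179,-0.013],0.49,0.5]]' | grep pos
python3 - <<'E'
from h import *
st();print(to((.584,.0418),.133,1.502))
E
```

```text
tool_pos: [0.585, 0.0417, 0.3492]
t 26.75 grasp [0.585  0.0417 0.19  ] yaw 1.502 open 0.0456 grip 0.0 F [-0.9  0.4 -0.2] q [-0.06  0.5   1.43  0.    1.21  0.01]
([-0.0, -0.0026, 0.1426], np.float64(-0.0002))
```

```bash
python3 -m jog '[[[0,-0.001,0.08],0,0.5],[[0,-0.001,0.142],0,0.5],[[0,-0.001,0.142],0,0.5],[[0,-0.001,0.142],0,1],[[0,-0.001,0.142],0,1],[[0,-0.001,0.142],0,1],[[0,-0.001,0.142],0,1],[[0,-0.001,0.13],0,1],[[0,-0.001,0.128],0,1]]' 58
python3 - <<'E'
from h import *
st()
E
```

```text
time: 27.88
tool_pos: [0.5841, 0.0418, 0.2982]
tool_rot: [-3.138, -0.0, 1.501]
contact_force: [-2.2, 0.4, -12.5]
opening: 0.012
grip_force: 58.0
t 27.88 grasp [0.5841 0.0418 0.139 ] yaw 1.501 open 0.0120 grip 58.0 F [ -2.2   0.4 -12.5] q [-0.06  0.55  1.5   0.    1.1   0.01]
```

```bash
python3 -m jog '[[[0,0,0],-0.25,1],[[0,0,0],-0.25,1],[[0,0,0],-0.25,1],[[0,0,0],-0.25,1],[[0,0,0],-0.49,1],[[0,0,0],-0.49,1],[[0,0,0],-0.49,1],[[0,0,0],-0.49,1],[[0,0,0],-0.49,1],[[0,0,0],-0.49,1]]'
python3 - <<'E'
from h import *
st()
cams.read_camera("scene")
for t in("clamp_bar","bar_foot"):print(t,[(np.round(r["position"],3).tolist(),round(r["confidence"],2)) for r in models.pinpoint(t,"scene")[:2]])
E
```

```text
time: 29.12
tool_pos: [0.5846, 0.0423, 0.2985]
tool_rot: [3.14, -0.002, 3.04]
contact_force: [-1.5, 3.5, -12.4]
opening: 0.0118
grip_force: 58.0
t 29.12 grasp [0.5846 0.0423 0.1393] yaw 3.040 open 0.0118 grip 58.0 F [ -1.5   3.5 -12.4] q [-0.06  0.55  1.5   0.    1.1  -1.53]
clamp_bar [([0.584, 0.043, 0.133], 0.93), ([0.506, 0.044, -0.005], 0.46)]
bar_foot [([0.501, 0.055, 0.091], 0.92), ([0.586, 0.047, 0.134], 0.32)]
```

```bash
python3 -m jog '[[[0,0,0.005],0,1],[[0,0,0.01],0,1],[[0,0,0.015],0,1],[[0,0,0.02],0,1],[[0,0,0.025],0,1],[[0,0,0.03],0,1],[[0,0,0.035],0,1],[[0,0,0.039],0,1],[[0,0,0.042],0,1],[[0,0,0.042],0,1]]' | grep -E "pos|contact"; python3 -m jog '[[[0,0,0.005],0,1],[[0,0,0.005],0,1]]' | grep -E "pos|contact"
```

```text
tool_pos: [0.5845, 0.0423, 0.2826]
contact_force: [-1.4, 5.9, -8.9]
tool_pos: [0.5845, 0.0423, 0.2819]
contact_force: [-3.4, 4.9, -2.5]
```

```bash
python3 -m jog '[[[0,0,0.003],0,1],[[0,0,0.003],0,1]]' | grep -E "pos|contact"; python3 -m jog '[[[0,0,0],0,0.6],[[0,0,0],0,0.6],[[0,0,-0.1],0,0.6],[[0,0,-0.25],0,0.6],[[0,0,-0.25],0,0.6]]' | grep -E "pos|contact|open"
python3 - <<'E'
from h import *
R={}
for k in range(2):
 cams.read_camera("scene")
 for t in("clamp_bar","bar_foot","loupe_knob","lens","nose"):
  for r in models.pinpoint(t,"scene")[:2]:print(t,np.round(r["position"],4).tolist(),round(r["confidence"],2))
st()
E
```

```text
tool_pos: [0.5846, 0.0423, 0.2816]
contact_force: [-5.8, 5.7, 3.3]
tool_pos: [0.5859, 0.0413, 0.3859]
contact_force: [0.4, 0.1, -0.8]
opening: 0.0365
clamp_bar [0.5835, 0.0439, 0.1161] 0.89
bar_foot [0.5, 0.0518, 0.0744] 0.79
bar_foot [0.5789, -0.1041, 0.1322] 0.25
loupe_knob [0.5782, -0.1069, 0.1319] 0.8
lens [0.5815, -0.1415, 0.1106] 0.91
nose [0.6013, -0.2335, 0.0675] 0.81
nose [0.5038, 0.0113, 0.0553] 0.6
clamp_bar [0.5826, 0.043, 0.1183] 0.78
bar_foot [0.5026, 0.054, 0.0748] 0.83
bar_foot [0.5079, 0.0397, -0.0034] 0.61
loupe_knob [0.5802, -0.1074, 0.1342] 0.68
lens [0.5831, -0.1435, 0.1108] 0.65
nose [0.6044, -0.2324, 0.0674] 0.9
nose [0.5042, 0.0145, 0.0574] 0.77
t 32.25 grasp [0.5848 0.0418 0.22  ] yaw 3.040 open 0.0370 grip 0.0 F [-0.9 -0.3 -0.5] q [-0.06  0.47  1.39  0.    1.28 -1.53]
```

The bar is clamped: wing centre at about 117 mm and foot at about 75 mm, both matching the mandrel's top. Next is the loupe. I'll close tangentially on the knob and rotate the gripper with it about the post.

```bash
python3 -c "
from h import *
print(to((.5795,-.1065),.21,1.51))"
python3 -m jog '[[[0.014,-0.37,0.02],0.49,0.6],[[0.014,-0.37,0.02],0.49,0.6],[[0.014,-0.37,0.02],0.49,0.6],[[0.014,-0.37,0.02],0.49,0.6],[[0.014,-0.37,0.02],0.49,0.6],[[0.014,-0.37,0.02],0.49,0.6],[[0.014,-0.37,0.02],0.49,0.6],[[0.014,-0.37,0.02],0.49,0.6],[[0.014,-0.37,0.02],0.49,0.6],[[0.014,-0.37,0.02],0.49,0.6]]' 15 | grep pos
python3 - <<'E'
from h import *
st();print(to((.5795,-.1065),.138,1.51))
E
```

```text
([-0.0243, -0.3701, 0.0249], np.float64(0.4871))
tool_pos: [0.5642, -0.1049, 0.3714]
t 33.50 grasp [ 0.5642 -0.1049  0.2122] yaw 1.502 open 0.0365 grip 0.0 F [0.4 0.4 0.7] q [-0.32  0.46  1.44  0.    1.25 -0.25]
([-0.0014, 0.0383, 0.1855], np.float64(-0.0027))
```

```bash
python3 -m jog '[[[-0.0015,0.038,0],0,0.6],[[-0.0015,0.038,0.12],0,0.6],[[-0.0015,0.038,0.185],0,0.6],[[-0.0015,0.038,0.185],0,0.6],[[-0.0015,0.038,0.185],0,1],[[-0.0015,0.038,0.185],0,1],[[-0.0015,0.038,0.185],0,1]]' 12 | grep -E "pos|contact"
python3 - <<'E'
from h import *
s=st();p=s["tool_pos"][:2];y=s["tool_rot"][2]
C=np.array([.5816,-.0448]);r=p-C;a0=np.arctan2(r[1],r[0]);print(np.hypot(*r),a0)
tot=(a0-2.5187)%(2*np.pi);print("turn",tot)
# keep measured radius
for k in range(1,15):
    d=tot*k/14;c,s_=np.cos(-d),np.sin(-d);q=C+np.array([[c,-s_],[s_,c]])@r-p
    print(k,np.round([(np.cos(y)*q[0]+np.sin(y)*q[1])/.4,(np.sin(y)*q[0]-np.cos(y)*q[1])/.4,d/np.pi],3))
E
```

```text
tool_pos: [0.5796, -0.1067, 0.2987]
contact_force: [0.2, -0.6, 2.3]
t 34.38 grasp [ 0.5796 -0.1067  0.1395] yaw 1.501 open 0.0117 grip 12.4 F [ 0.2 -0.6  2.3] q [-0.31  0.56  1.49  0.    1.1  -0.24]
0.0618963898369648 -1.6025227244798745
turn 2.1619625826997115
1 [ 0.001 -0.024  0.049]
2 [ 0.006 -0.047  0.098]
3 [ 0.014 -0.07   0.147]
4 [ 0.025 -0.091  0.197]
5 [ 0.04  -0.11   0.246]
6 [ 0.057 -0.126  0.295]
7 [ 0.077 -0.14   0.344]
8 [ 0.098 -0.15   0.393]
9 [ 0.121 -0.157  0.442]
10 [ 0.145 -0.16   0.492]
11 [ 0.169 -0.16   0.541]
12 [ 0.192 -0.156  0.59 ]
13 [ 0.215 -0.148  0.639]
14 [ 0.236 -0.138  0.688]
```

```bash
python3 -m jog '[[[0.001,-0.024,0],0.049,1],[[0.006,-0.047,0],0.098,1],[[0.014,-0.07,0],0.147,1],[[0.025,-0.091,0],0.197,1],[[0.04,-0.11,0],0.246,1],[[0.057,-0.126,0],0.295,1],[[0.077,-0.14,0],0.344,1],[[0.077,-0.14,0],0.344,1]]' 12 | grep -E "pos|contact"
python3 - <<'E'
from h import *
s=st();p=s["tool_pos"][:2];y=s["tool_rot"][2]
C=np.array([.5816,-.0448]);r=p-C;a0=np.arctan2(r[1],r[0]);print(np.hypot(*r),a0)
tot=(a0-2.5187)%(2*np.pi);print("turn",tot)
for k in range(1,8):
    d=tot*k/7;c,s_=np.cos(-d),np.sin(-d);q=C+np.array([[c,-s_],[s_,c]])@r-p
    print(k,np.round([(np.cos(y)*q[0]+np.sin(y)*q[1])/.4,(np.sin(y)*q[0]-np.cos(y)*q[1])/.4,d/np.pi],3))
E
```

```text
tool_pos: [0.5258, -0.0717, 0.2986]
contact_force: [-0.2, 0.3, 3.6]
t 35.38 grasp [ 0.5258 -0.0717  0.1394] yaw 0.422 open 0.0112 grip 12.0 F [-0.2  0.3  3.6] q [-0.28  0.46  1.66  0.    1.02  0.87]
0.06193583716623471 -2.6926853282942815
turn 1.0717999788853048
1 [ 0.001 -0.024  0.049]
2 [ 0.006 -0.047  0.097]
3 [ 0.014 -0.069  0.146]
4 [ 0.026 -0.09   0.195]
5 [ 0.04  -0.108  0.244]
6 [ 0.058 -0.125  0.292]
7 [ 0.077 -0.138  0.341]
```

```bash
python3 -m jog '[[[0.001,-0.024,0],0.049,1],[[0.006,-0.047,0],0.097,1],[[0.014,-0.069,0],0.146,1],[[0.026,-0.09,0],0.195,1],[[0.04,-0.108,0],0.244,1],[[0.058,-0.125,0],0.292,1],[[0.077,-0.138,0],0.341,1],[[0.077,-0.138,0],0.341,1],[[0.077,-0.138,0],0.341,1]]' 12 | grep -E "pos|contact"
python3 - <<'E'
from h import *
st()
for c in("scene","top"):
 im=cams.read_camera(c)
 for t in("loupe_knob","lens","nose"):
  for r in models.pinpoint(t,c)[:2]:print(c,t,np.round(r["position"],4).tolist(),round(r["confidence"],2))
E
```

```text
tool_pos: [0.5318, -0.0091, 0.2985]
contact_force: [0.4, -0.1, 4.9]
t 36.50 grasp [ 0.5318 -0.0091  0.1393] yaw -0.647 open 0.0113 grip 12.0 F [ 0.4 -0.1  4.9] q [-0.16  0.46  1.65  0.    1.02  2.06]
scene loupe_knob [0.532, -0.0094, 0.1305] 0.84
scene lens [0.5026, 0.0133, 0.1099] 0.6
scene nose [0.6036, -0.2315, 0.0671] 0.96
scene nose [0.5052, 0.0115, 0.056] 0.51
top lens [0.502, 0.0121, 0.1062] 0.66
top nose [0.5033, -0.2891, -0.0009] 0.56
top nose [0.6046, -0.2348, 0.0658] 0.48
```

The lens sits at (0.502, 0.013) over the nose at (0.504, 0.012). I release, rise clear and check.

```bash
python3 -m jog '[[[0,0,0],0,0.75],[[0,0,0],0,0.65],[[0,0,0],0,0.65],[[0,0,-0.1],0,0.65],[[0,0,-0.25],0,0.65],[[0,0,-0.4],0,0.65],[[-0.3,0,-0.4],0,0.65],[[-0.3,0,-0.4],0,0.65],[[-0.3,0,-0.4],0,0.65]]' | grep -E "pos|contact"
python3 - <<'E'
from h import *
for k in range(2):
 for c in("scene","top"):
  im=cams.read_camera(c)
  for t in("lens","nose","tall_mandrel","clamp_bar","bar_foot","broad_mandrel","short_mandrel"):
   for r in models.pinpoint(t,c)[:2]:
    if r["confidence"]>.4:print(c,t,np.round(r["position"],4).tolist(),round(r["confidence"],2))
st()
E
```

```text
tool_pos: [0.4331, 0.0654, 0.458]
contact_force: [1.7, -0.0, 0.1]
scene lens [0.5031, 0.0157, 0.1089] 0.81
scene lens [0.5861, 0.0449, 0.1162] 0.41
scene nose [0.5064, 0.0102, 0.0577] 0.74
scene nose [0.6071, -0.2319, 0.0657] 0.67
scene tall_mandrel [0.5063, 0.0781, 0.0593] 0.76
scene tall_mandrel [0.6035, -0.2339, 0.0005] 0.59
scene clamp_bar [0.5851, 0.044, 0.1147] 0.66
scene broad_mandrel [0.501, -0.2837, 0.0039] 0.86
scene short_mandrel [0.4108, -0.2898, 0.0016] 0.85
top lens [0.5018, 0.0118, 0.1062] 0.78
top nose [0.6045, -0.2311, 0.0655] 0.54
top tall_mandrel [0.6043, -0.2333, 0.0014] 0.66
top clamp_bar [0.5873, 0.0423, 0.1132] 0.82
top bar_foot [0.5032, 0.047, 0.0692] 0.58
top broad_mandrel [0.5029, -0.2858, -0.0008] 0.83
top short_mandrel [0.411, -0.2899, 0.0011] 0.65
top short_mandrel [0.5041, 0.0122, 0.1034] 0.62
scene nose [0.603, -0.2311, 0.0665] 0.76
scene nose [0.5039, 0.0122, 0.0555] 0.66
scene tall_mandrel [0.603, -0.2337, -0.0018] 0.59
scene tall_mandrel [0.5076, 0.0794, 0.0575] 0.57
scene clamp_bar [0.5838, 0.0432, 0.1171] 0.76
scene bar_foot [0.5035, 0.0525, 0.0732] 0.82
scene broad_mandrel [0.5845, 0.0445, 0.1151] 0.69
scene broad_mandrel [0.4982, -0.2833, 0.005] 0.56
scene short_mandrel [0.4071, -0.285, 0.0026] 0.66
top lens [0.5062, 0.011, 0.109] 0.76
top nose [0.6046, -0.2328, 0.0659] 0.75
top tall_mandrel [0.6041, -0.237, -0.004] 0.72
top clamp_bar [0.5819, 0.0438, 0.1144] 0.82
top bar_foot [0.5041, 0.049, 0.0713] 0.56
top broad_mandrel [0.504, -0.2874, 0.0002] 0.76
top short_mandrel [0.4125, -0.2919, -0.0009] 0.52
t 39.62 grasp [0.4358 0.0637 0.2983] yaw -0.651 open 0.0319 grip 0.0 F [-1.1  0.   0.5] q [-0.03  0.14  1.64  0.    1.36  2.19]
```

Every check agrees: the mandrel is home and clamped, the lens is over the nose, and the bystanders haven't moved. Handing in.

```bash
python3 -m jog '[[[0,0,0],0,0.65],[[0,0,0],0,0.65]]' | grep time; python3 -c "
from cell import robot
print(robot.hand_in())"
```

```text
time: 39.88
the job is handed in; nothing more can be done
None
```

The job is handed in at 39.9 s (no verdict was returned): by the last camera check the tall mandrel is clamped home in the V, nose outward, with the lens within about 5 mm of the nose and the other two mandrels still in place; it went into the V by a roughly 20 mm drop because the gripper body met the raised wing.

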